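# Set up the shadow demonstration: screen up, sample to the pointer

### The job

Get the shadow demonstration ready. Stand the leaning plywood screen upright against its steel fence by pushing its foot in, and turn the guarded carousel by its pegs until the tall round sample stands right at the pointer on the base. Leave the beaker and the goggles where they are, and let go of everything.

Things in the scene. Friction and masses are not known exactly. Their poses are not given: they have to be found in the camera images.
- carousel: Fixed sample carousel: round grey base, 260 mm diameter, 20 mm high, origin at its centre on the table, z up, yaw within 12 degrees of the world's. A free aluminium disc (diameter 210 mm, top at height 34 mm) turns on it about the same axis. The pointer is a small dark block, 10 mm wide, top at 38 mm, on the base just outside the disc, at the carousel's -y side.
- guard (a point): Centre of the fixed steel wire guard: hoops of radius 125 and 70 mm and 8 radial wires, 4 to 6 mm thick, level over the disc, 200 mm above the table. The pegs are reached only from the side under it, the tool leaning 30 to 45 degrees from vertical, its body outside. It stands on three 10 mm posts at radius 122 mm, 25, 70 and 115 degrees counter-clockwise from the carousel's x axis.
- index (a point): The index: 100 mm from the carousel's axis towards its -y, height 34 mm, at the pointer's inner end. The tall sample belongs on this radius.
- sample_mark (a point): Point on the disc's top, 100 mm from the axis, on the tall round sample's radius. That sample is a wooden cylinder, diameter 26 mm, 70 mm tall, standing 55 mm from the axis; the other two, a cube and a cone, are under 30 mm tall and also 55 mm out. The hub is 36 mm thick, to height 56 mm.
- peg (a point): Foot of one of six equal upright steel pegs on the disc: diameter 12 mm, heights 34 to 74 mm, 88 mm from the axis, every 60 degrees. Seen about the axis from the sample mark they stand at 30, 90, 150, 210, 270 and 330 degrees (this one at 90, counter-clockwise). The disc turns either way without end, with a little friction (about 0.6 N at a peg): it stays where it is left.
- board: Loose plywood screen, 170 mm wide (x), 150 tall (z), 12 thick, about 0.2 kg, with a foot rail along the front of its lower edge (30 tall, foot 26 thick in all). Origin: middle of the lower edge of its back face; front to its -y. It starts leaning back 40 degrees on the fence's top edge, foot 76 mm from the fence; pushed in by the foot it slides over that edge and comes upright.
- fence: Fixed steel fence 200 mm wide (its x), 90 mm high, 6 mm thick, between the screen and the carousel. Origin on the table at the middle of the face that the screen rests against; that face looks to its -y, and the screen is pushed towards its +y.
- lamp: Fixed lamp housing on a plinth, 130 x 150 mm, 105 mm high, with a short tube towards the carousel, on the +y side of it. Origin on the table, 55 mm from the plinth's -y end. Not to be used.
- beaker: Open glass beaker, diameter 68 mm, 90 mm tall, standing on the robot's side of the screen, to the right, origin at the centre of its underside. Loose; leave alone.
- goggles: Safety goggles, about 145 mm wide (y) and 120 mm deep (x), 50 mm high, lying to the left, between robot and lamp, origin at table level in their middle. Loose; leave alone.
- disc (a joint): Angle of the carousel's disc, rad, counter-clockwise from above; 0 (or any whole turn) with the tall sample exactly at the index.
There are look-alikes about, which are no part of the job. There is more than one size of the board; the one meant has the size given above.

How it is judged:
By the outcome, as a careful person would: the job done as asked, in the order asked, and still so for the second after the job is handed in, with the robot touching nothing.
It also fails if it takes over 72 s, if anything falls off the work surface, if the arm or the gripper's body presses on something with over 40 N, if the wrist force passes 120 N, or if a joint passes its speed limit or range.

### The arm

A 6-joint arm with a two-finger parallel gripper is mounted at the origin on the work surface. World frame = base frame: x ahead of the robot, y to its left, z up, the work surface at z = 0. Lengths are in mm, angles in rad, forces in N, time in s.
With the tool pointing down it reaches from about 400 to 825 mm from the base axis. Payload 7 kg.
Tool frame: the origin (TCP) lies at the very end of the fingers, on their centre line; the grasp point (between the pads) lies 19 mm behind it; z points along the fingers, y is the direction in which the jaws open and shut (so a half turn about z gives the same grasp; the last joint's range is limited). The gripper opens to 88 mm and grips with 3 to 60 N. Pads are 19 mm wide; open, the fingers measure 130 mm over their backs; the gripper's body (78 mm by 193 mm) begins 47 mm behind the grasp point.
Start: joints at [1.421, 0.359, 0.012, 0, -1.224, -0.288], TCP at [286.17, 611.312, 226.561] pointing down, gripper open.
Joint ranges: [-3.07, 3.07], [-1.43, 2.12], [-1.02, 1.25], [-3.03, 1.67], [-3.05, -0], [-3.03, 3.03]. Speed limits (rad/s): [2.39, 2.39, 3.01, 3.14, 3.14, 3.14].

### API

Orientations are given as a unit quaternion [x, y, z, w].
In Python, from plant import bot gives the robot as it stands. Calls block until the motion is done:
- bot.move_ptp(position, orientation): joint-space move of the TCP to a pose.
- bot.line_to(position, velocity=150, ori=None): straight line of the TCP; ori=None keeps the orientation; velocity is the mean speed in mm/s.
- bot.move_joints(angles): joint-space move.
- bot.move_gripper(opening, force=None): finger opening in mm; force is the grip in N (None keeps the last); returns when the fingers have stopped.
- bot.pause(seconds).
- bot.solve_ik(position, orientation): joint angles nearest the present ones, or None.
- bot.read_state(): the state.
- bot.camera(name): name is "side" or "top" or "wrist"; returns the picture (420x560x3 uint8, red, green, blue); there is no depth.
- bot.get_calibration(name): a dict with "fx", "fy", "cx", "cy" (pixels), "view" (4x4, takes a point from world to camera coordinates); the wrist camera has in their place "T_tool_cam" (4x4, takes a point from camera to tool coordinates, whose origin is the TCP and whose axes are the flange's). Camera axes: x right, y up, looking along -z (the intrinsics and any distortion apply to the point x, -y, -z); pixel columns grow to the right and rows downward; lengths in mm; the calibration is good to about 2 mm. A picture is of the moment at which its call begins: read the wrist's pose just before it. get_calibration takes no time and is no camera call.
A pose or a line that the arm cannot do raises bot.Unreachable and nothing moves.
- bot.close_job(): hands the job in, once; it reports no verdict.
The state is a dict: "t": time; "joint_pos": joint angles; "qvel": joint speeds; "tau": joint torques, N m; "tcp_pos": TCP position; "eef_rot": TCP orientation; "contact_force": force on the tool from outside, world axes, zero at the start; "moment": the same for the moment, N m; "width": finger opening in mm.
Only numpy, scipy, OpenCV 4.12 (cv2) and the standard library are available. Lean on these libraries where they do the work, as an engineer would, in place of code of your own. Each camera call takes 0.05 s, during which the arm holds its last target.

## Working session

There is one attempt and no reset: what is moved stays moved. The work goes in short steps, each a Python script; the robot and the scene stay as the last script left them, time stands still between calls to the robot, and variables do not carry over. Pictures are saved under pics/ and viewed, and the job is handed in when it is done.

```bash
ls; mkdir -p pics; python3 - <<'E'
from plant import bot
import cv2,numpy as np
np.set_printoptions(suppress=True,precision=3)
s=bot.read_state();print(s['t'],s['tcp_pos'],s['eef_rot'],s['width'])
for n in ("side","top","wrist"):
    cv2.imwrite(f"pics/{n}0.png",bot.camera(n)[:,:,::-1]); print(n,bot.get_calibration(n))
E
```

```text
pics
0.0 [286.    610.875 225.622] [ 0.976 -0.217 -0.     0.001] 87.52253768271434
side {'fx': 534.1672270018067, 'fy': 534.1672270018067, 'cx': 281.9761222398904, 'cy': 210.95721475423053, 'view': array([[   -0.967,    -0.255,     0.01 ,   533.42 ],
       [    0.2  ,    -0.734,     0.649,  -232.544],
       [   -0.158,     0.63 ,     0.76 , -1753.185],
       [    0.   ,     0.   ,     0.   ,     1.   ]])}
top {'fx': 502.7810071065638, 'fy': 502.7810071065638, 'cx': 272.4900361787723, 'cy': 216.0244831129641, 'view': array([[   -0.018,    -1.   ,    -0.01 ,   -38.194],
       [    0.992,    -0.019,     0.127,  -590.635],
       [   -0.127,    -0.007,     0.992, -1434.899],
       [    0.   ,     0.   ,     0.   ,     1.   ]])}
wrist {'fx': 339.03074136637497, 'fy': 339.03074136637497, 'cx': 278.5294801268133, 'cy': 214.32761232266066, 'T_tool_cam': array([[   0.   ,    0.959,    0.283,   76.705],
       [   1.   ,   -0.   ,    0.   ,    1.108],
       [   0.   ,    0.283,   -0.959, -158.46 ],
       [   0.   ,    0.   ,    0.   ,    1.   ]])}
```

View pics/side0.png

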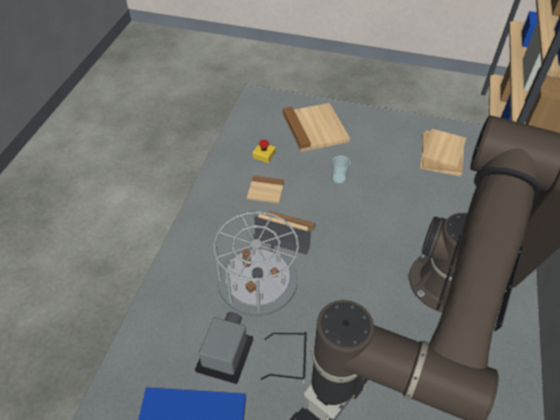

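View pics/top0.png

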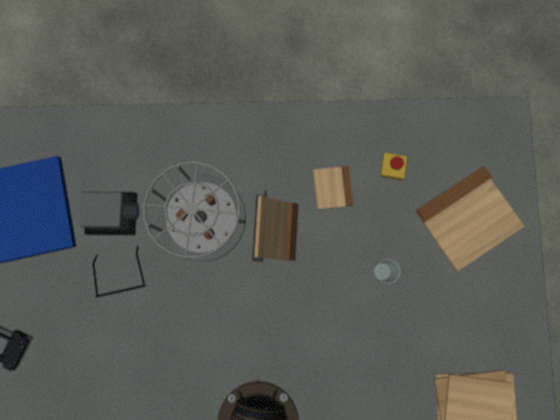

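View pics/wrist0.png

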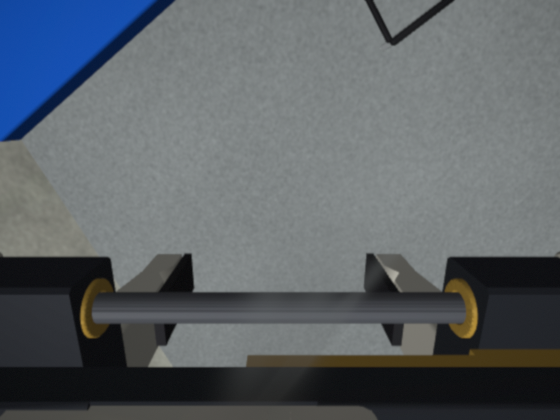

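Top view: the leaning screen on its fence is at (276,228), the carousel under its guard at (200,215), the lamp at (110,212), the goggles at (118,272) and the beaker at (387,271). Screen look-alikes are the small board (333,188), the big board (470,218) and the stack (478,397). I choose the one at (276,228), since it is the only one leaning on a fence. I'll check that in close crops.

```bash
cat > h.py <<'E'
from plant import bot
import cv2,numpy as np
np.set_printoptions(suppress=True,precision=2)
def ray(n,u,v):
    c=bot.get_calibration(n);V=np.array(c['view'])
    d=np.array([(u-c['cx'])/c['fx'],-(v-c['cy'])/c['fy'],-1.])
    return -V[:3,:3].T@V[:3,3], V[:3,:3].T@d
def onz(n,u,v,z):
    o,d=ray(n,u,v);return o+d*(z-o[2])/d[2]
def px(n,p):
    c=bot.get_calibration(n);V=np.array(c['view']);q=V[:3,:3]@np.array(p,float)+V[:3,3]
    return np.array([c['cx']+c['fx']*q[0]/-q[2], c['cy']-c['fy']*q[1]/-q[2]])
def crop(img,x0,y0,w,h,k,name):
    cv2.imwrite('pics/'+name,cv2.resize(img[y0:y0+h,x0:x0+w],None,fx=k,fy=k,interpolation=cv2.INTER_CUBIC))
E
python3 - <<'E'
from h import *
t=cv2.imread('pics/top0.png');s=cv2.imread('pics/side0.png')
crop(t,135,150,170,120,4.7,'tc.png'); crop(s,205,165,130,150,4,'sc.png')
print([bot.get_calibration(n).keys() for n in('top','side','wrist')])
for u,v in [(276,228),(333,188),(470,218),(200,215),(387,271),(118,272)]: print(u,v,onz('top',u,v,34))
E
```

```text
[dict_keys(['fx', 'fy', 'cx', 'cy', 'view']), dict_keys(['fx', 'fy', 'cx', 'cy', 'view']), dict_keys(['fx', 'fy', 'cx', 'cy', 'T_tool_cam'])]
276 228 [554.73 -58.83  34.  ]
333 188 [ 670.2  -229.33   34.  ]
470 218 [ 573.29 -626.18   34.  ]
200 215 [597.4  163.84  34.  ]
387 271 [ 423.82 -376.99   34.  ]
118 272 [435.14 402.12  34.  ]
```

View pics/tc.png

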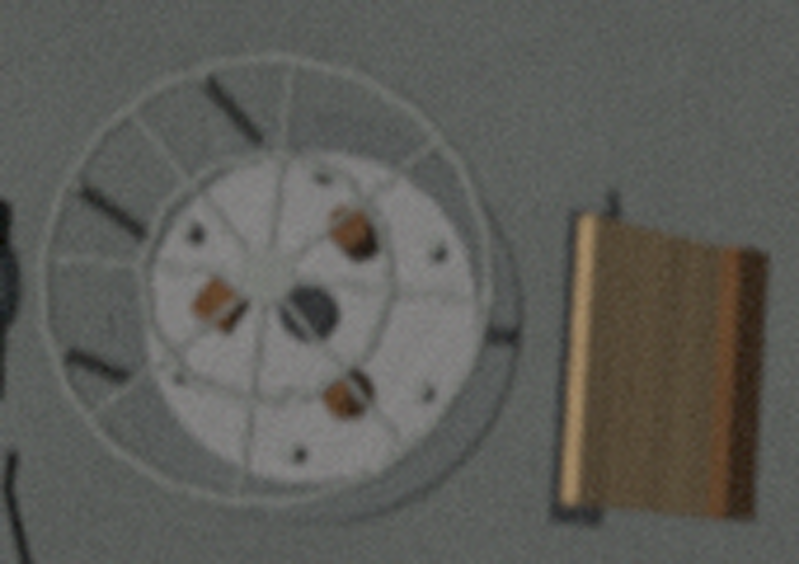

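View pics/sc.png

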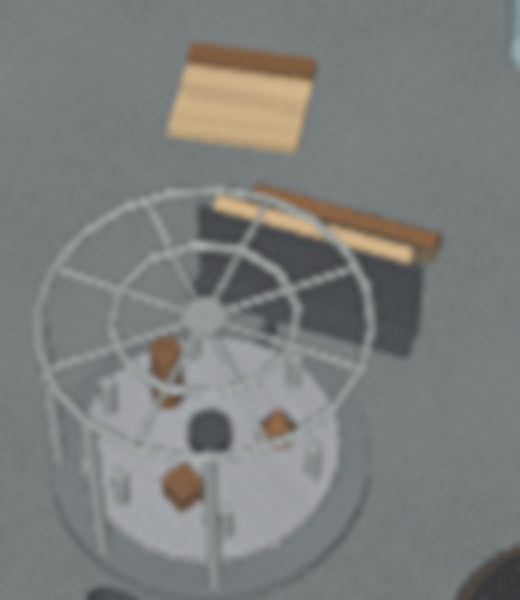

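The crops confirm it: a full-size board with a brown foot rail leans on the grey fence, at crop (660,370). The side view shows the tall sample at crop (165,365), which is the +x/-y one, so in the top crop it is at (352,232). The pegs are the six dark dots and the pointer is at (503,337). Next I measure these.

```bash
cat > m.py <<'E'
from h import *
t=cv2.imread('pics/top0.png').astype(int)
L=cv2.GaussianBlur(t.astype(np.uint8),(3,3),0).astype(int)
# disc: bright, slightly pinkish vs base
roi=np.zeros(t.shape[:2],bool);roi[178:258,160:243]=True
g=L.mean(2)
m=(roi&(g>120)).astype(np.uint8)
print(g[215,150:250:6].astype(int), L[205,200],L[192,200],L[205,243])
n,lab,st,ce=cv2.connectedComponentsWithStats(cv2.morphologyEx(m,cv2.MORPH_CLOSE,np.ones((3,3),np.uint8)))
k=1+np.argmax(st[1:,4]);print(st[k])
cs=cv2.findContours((lab==k).astype(np.uint8),cv2.RETR_EXTERNAL,cv2.CHAIN_APPROX_NONE)[0]
h=max(cs,key=len)[:,0]
P=np.array([onz('top',u,v,34)[:2] for u,v in h])
from scipy.optimize import least_squares
r=least_squares(lambda p:np.hypot(P[:,0]-p[0],P[:,1]-p[1])-p[2],[595,165,105],loss='soft_l1',f_scale=2).x
print('disc fit',r)
f=lambda x,y:(135+(x+.5)/4.7-.5,150+(y+.5)/4.7-.5)
pg=[(322,178),(440,253),(428,393),(300,455),(180,377),(196,233)]
Q=[]
for x,y in pg:
    u,v=f(x,y); ui,vi=int(round(u)),int(round(v))
    w=np.clip(112-g[vi-3:vi+4,ui-3:ui+4]+20,0,None); w=np.clip(w,0,60)
    yy,xx=np.mgrid[vi-3:vi+4,ui-3:ui+4]
    w=w*(np.hypot(xx-u,yy-v)<3)
    uu,vv=(w*xx).sum()/w.sum(),(w*yy).sum()/w.sum()
    Q.append((uu,vv))
for z in (74,):
    P=np.array([onz('top',*q,z)[:2] for q in Q]);P
    A=np.c_[2*P,np.ones(6)];b=(P**2).sum(1);s=np.linalg.lstsq(A,b,rcond=None)[0]
    R=np.sqrt(s[2]+s[0]**2+s[1]**2);print(z,'pegs c',s[:2],R)
    a=np.degrees(np.arctan2(P[:,1]-s[1],P[:,0]-s[0]));print(P,a,np.mod(a,60))
pt=onz('top',*f(503,337),38);print('pointer',pt)
# guard hub / hoop
print('guard hub',onz('top',*f(268,270),200))
print('tall', [onz('top',*f(x,y),z) for x,y,z in[(347,218,104)]])
for x,y,z in [(218,303,60),(347,393,60)]:print('other',onz('top',*f(x,y),z))
print('hub',onz('top',*f(309,313),56))
# board & fence
for nm,x,y,z in[('topedge back-left(+x)',580,213,123),('top -x',562,503,123),('rail foot +x',768,252,10),('rail -x',752,518,10),('fence +x end',612,195,90),('fence -x end',575,515,90)]:
    print(nm,onz('top',*f(x,y),z))
E
python3 m.py
```

```text
[ 89  89  88 115 123  74  65 108  68  52 126 111 126 122 122  87  82] [127 128 129] [125 126 126] [81 82 79]
[189 189  46  63 913]
disc fit [593.85 162.43  86.33]
74 pegs c [587.44 155.92] 86.2546108911092
[[672.38 148.24]
 [623.66  77.09]
 [538.01  84.63]
 [502.47 162.56]
 [551.62 235.  ]
 [638.69 225.82]] [  -5.17  -65.32 -124.74  175.53  114.37   53.75] [54.83 54.68 55.26 55.53 54.37 53.75]
pointer [575.9   41.31  38.  ]
guard hub [596.72 160.34 200.  ]
tall [array([641.58, 129.38, 104.  ])]
other [597.71 214.86  60.  ]
other [540.66 135.57  60.  ]
hub [590.95 159.45  56.  ]
topedge back-left(+x) [638.6  -10.79 123.  ]
top -x [468.13   2.12 123.  ]
rail foot +x [ 630.44 -126.04   10.  ]
rail -x [ 461.88 -111.88   10.  ]
fence +x end [654.9  -29.11  90.  ]
fence -x end [462.43  -4.02  90.  ]
```

```bash
cat >> h.py <<'E'
from scipy.spatial.transform import Rotation as Rn
import json
def wshot(name):
    s=bot.read_state();im=bot.camera('wrist');c=bot.get_calibration('wrist')
    T=np.eye(4);T[:3,:3]=Rn.from_quat(s['eef_rot']).as_matrix();T[:3,3]=s['tcp_pos']
    M=T@np.array(c['T_tool_cam']);np.save('pics/'+name+'.npy',M);cv2.imwrite('pics/'+name+'.png',im[:,:,::-1]);return s
def wray(name,u,v):
    c=bot.get_calibration('wrist');M=np.load('pics/'+name+'.npy')
    return M[:3,3],M[:3,:3]@np.array([(u-c['cx'])/c['fx'],-(v-c['cy'])/c['fy'],-1.])
def wz(name,u,v,z):
    o,d=wray(name,u,v);return o+d*(z-o[2])/d[2]
E
python3 - <<'E'
from h import *
bot.move_ptp([490,80,290],[1,0,0,0])
s=wshot('w1');print(s['t'],s['tcp_pos'],s['joint_pos'])
E
```

```text
2.2083 [490.1   80.54 289.83] [ 0.56  0.02 -0.27 -0.   -1.28  1.01]
```

View pics/w1.png

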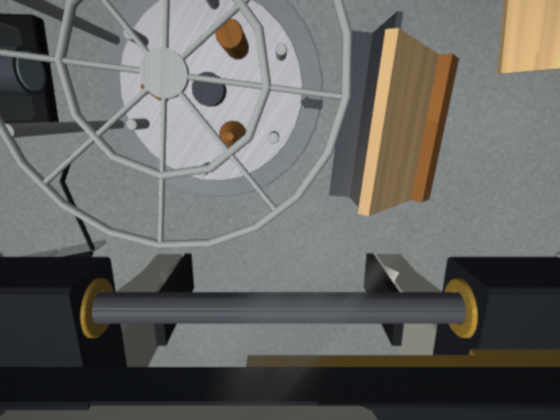

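The wrist view shows the tall sample at (230,35), the hub at (208,88), pegs at (281,48), (274,137), (131,124) and (206,168), the board's top edge from (392,30) to (365,214), and the fence top to its left. I'll enlarge it.

```bash
python3 - <<'E'
from h import *
w=cv2.imread('pics/w1.png');crop(w,100,0,250,190,3.2,'w1a.png');crop(w,320,0,150,230,2.6,'w1b.png')
E
```

```text
(no output)
```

View pics/w1a.png

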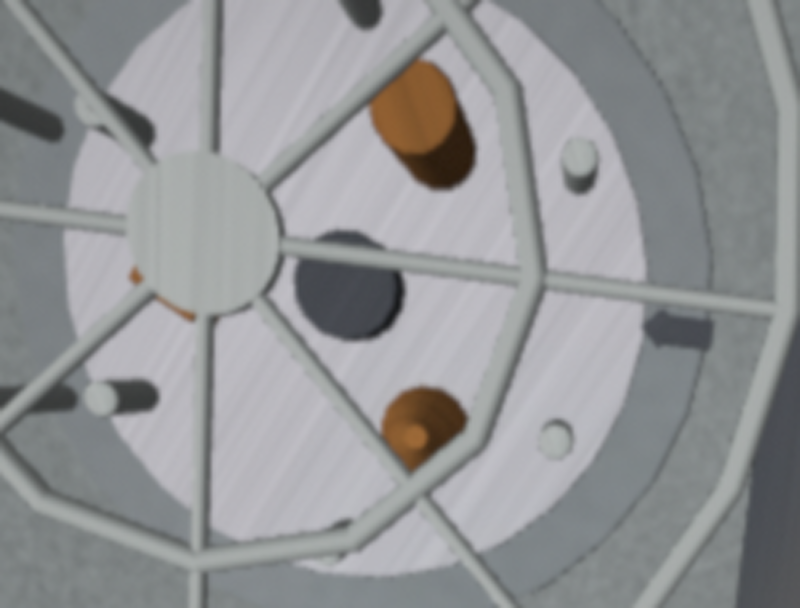

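View pics/w1b.png

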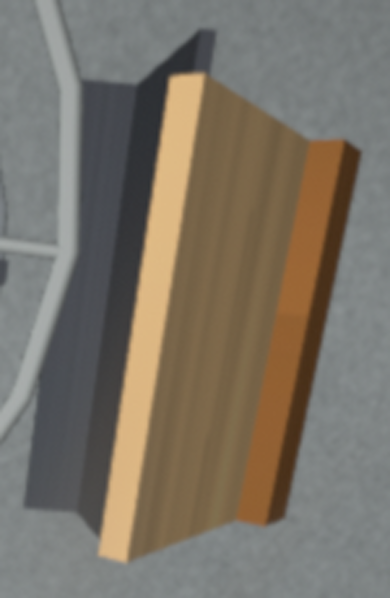

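```bash
cat > m2.py <<'E'
from h import *
A=lambda x,y,z:wz('w1',100+(x+.5)/3.2-.5,(y+.5)/3.2-.5,z)
B=lambda x,y,z:wz('w1',320+(x+.5)/2.6-.5,(y+.5)/2.6-.5,z)
w=[A(645,275,34),A(635,200,34),A(600,120,34),A(65,240,34),A(75,165,34),A(110,95,34),A(380,576,34),A(460,565,34),A(540,520,34),A(250,550,34),A(130,450,34)]
P=np.array(w)[:,:2]
def circ(P):
    s=np.linalg.lstsq(np.c_[2*P,np.ones(len(P))],(P**2).sum(1),rcond=None)[0]
    return s[:2],np.sqrt(s[2]+s[:2]@s[:2])
c,R=circ(P);print('disc',c,R,np.hypot(*(P-c).T)-R)
pegs=np.array([A(580,155,74),A(555,438,74),A(101,399,74),A(95,108,74)])[:,:2]
cp,Rp=circ(pegs);print('pegs c',cp,Rp)
hub=A(348,284,56);print('hub',hub)
for cc in(c,cp):
    a=np.degrees(np.arctan2(*(pegs-cc).T[::-1]));print('pegs ang',a,np.mod(a,60),np.hypot(*(pegs-cc).T))
    for nm,p in(('talltop',A(414,105,104)),('cone tip',A(416,436,62)),('pointer',A(678,331,38)),('hubguard',A(205,233,200))):
        d=p[:2]-cc;print(nm,p,np.degrees(np.arctan2(d[1],d[0])),np.hypot(*d))
print('fence top face -y/+y corners')
for nm,x,y,z in(('+x end, front-top',216,30,90),('+x,back-top? ',198,30,90),('boardtop back +x',170,75,115),('back -x',99,555,115),('front +x',207,73,122.7),('front -x',128,562,122.7),('rail top front +x',345,139,39.7),('rail top front -x',268,525,39.7),('rail bot +x',360,152,16.7),('rail bot -x',284,517,16.7),('fence base back -x',24,507,0),('fence base back +x',82,80,0),('fencetop-x',78,512,90),('fence topbk +x',136,84,90)):
    print(nm,B(x,y,z))
E
python3 m2.py
```

```text
disc [591.81 157.12] 103.91265241147045 [-0.2   0.29 -0.29  0.19  0.77 -0.69 -0.86  0.57  0.4  -0.16 -0.04]
pegs c [593.02 156.96] 87.54848381919842
hub [593.33 155.82  56.  ]
pegs ang [ -64.33 -124.03  114.19   53.9 ] [55.67 55.97 54.19 53.9 ] [88.67 86.53 87.35 87.67]
talltop [638.09 124.84 104.  ] -34.902019996155225 56.42953041362088
cone tip [543.3 133.9  62. ] -154.4216627399461 53.78371298116673
pointer [578.74  41.61  38.  ] -96.45223384572603 116.25112168338428
hubguard [593.6  157.59 200.  ] 14.603324738417966 1.8479423461484752
pegs ang [ -65.   -124.75  114.87   54.61] [55.   55.25 54.87 54.61] [88.01 87.09 88.   87.09]
talltop [638.09 124.84 104.  ] -35.48354115947873 55.346432294305956
cone tip [543.3 133.9  62. ] -155.12016687900595 54.81166405544105
pointer [578.74  41.61  38.  ] -97.05480992142778 116.23410609306747
hubguard [593.6  157.59 200.  ] 47.397489728802924 0.8512481420840778
fence top face -y/+y corners
+x end, front-top [658.97 -36.72  90.  ]
+x,back-top?  [658.97 -30.24  90.  ]
boardtop back +x [638.97 -14.41 115.  ]
back -x [469.32  -1.61 115.  ]
front +x [637.9  -24.44 122.7 ]
front -x [468.76 -11.11 122.7 ]
rail top front +x [ 631.07 -111.97   39.7 ]
rail top front -x [462.37 -99.72  39.7 ]
rail bot +x [ 629.37 -130.27   16.7 ]
rail bot -x [ 460.68 -117.36   16.7 ]
fence base back -x [461.89  11.22   0.  ]
fence base back +x [661.96  -6.78   0.  ]
fencetop-x [480.73   2.31  90.  ]
fence topbk +x [641.46  -9.29  90.  ]
```

```bash
cat >> h.py <<'E'
def ori(z,x):
    z=np.array(z)/np.linalg.norm(z);x=np.array(x)-np.dot(x,z)*z;x/=np.linalg.norm(x)
    return Rn.from_matrix(np.c_[x,np.cross(z,x),z]).as_quat()
yf=np.radians(-4.3);N=np.array([-np.sin(yf),np.cos(yf),0]);E_=np.array([np.cos(yf),np.sin(yf),0])
F=np.array([559.3,-29.2,0])
C=np.array([593,157,0.])
Z=np.array([0,0,1.])
def bori(t,s=-1):
    t=np.radians(t);return ori(N*np.sin(t)-Z*np.cos(t), s*N)
def cori(t,az,s=1):  # tool body towards azimuth az (deg), leaning t
    t=np.radians(t);a=np.radians(az);o=np.array([np.cos(a),np.sin(a),0])
    return ori(-o*np.sin(t)-Z*np.cos(t), s*o)
def bp(e,d,z): return F+E_*e+N*d+Z*z   # fence-frame point
def cp(ang,r,z):
    a=np.radians(ang);return C+r*np.array([np.cos(a),np.sin(a),0])+Z*z
E
python3 - <<'E'
from h import *
print(bp(0,0,0),[ (E_@(np.array(p)-F),N@(np.array(p)-F)) for p in ([629.4,-130.3,0],[460.7,-117.4,0],[659,-36.7,0])])
for s in(-1,1):
  for t in(25,30):
    for d,z in((-135,150),(-135,10),(-34,10)):
      q=bot.solve_ik(bp(-8,d,z),bori(t,s));print(s,t,d,z,None if q is None else np.array(q))
for s in(1,-1):
  for az in(180,190,200,215):
    for a,r,z in((173,150,46),(235,85,46),(205,85,46),(173,85,46),(140,85,46)):
      q=bot.solve_ik(cp(a,r,z),cori(43,az,s));print(s,az,a,r,None if q is None else np.array(q))
E
```

```text
[559.3 -29.2   0. ] [(np.float64(77.48302714225235), np.float64(-95.55940824886363)), (np.float64(-91.70933045949427), np.float64(-95.34463124199112)), (np.float64(99.98169826365154), np.float64(-0.0035094368534969622))]
-1 25 -135 150 [-0.27  0.36 -0.08 -0.45 -1.26  0.36]
-1 25 -135 10 [-0.27  0.52 -0.17 -0.5  -1.03  0.5 ]
-1 25 -34 10 [-0.11  0.47 -0.25 -0.55 -0.94  0.38]
-1 30 -135 150 [-0.32  0.39 -0.03 -0.52 -1.32  0.42]
-1 30 -135 10 [-0.33  0.56 -0.12 -0.57 -1.11  0.57]
-1 30 -34 10 [-0.17  0.51 -0.2  -0.63 -1.01  0.48]
1 25 -135 150 [-0.27  0.36 -0.08 -0.45 -1.26 -2.78]
1 25 -135 10 [-0.27  0.52 -0.17 -0.5  -1.03 -2.65]
1 25 -34 10 [-0.11  0.47 -0.25 -0.55 -0.94 -2.76]
1 30 -135 150 [-0.32  0.39 -0.03 -0.52 -1.32 -2.72]
1 30 -135 10 [-0.33  0.56 -0.12 -0.57 -1.11 -2.57]
1 30 -34 10 [-0.17  0.51 -0.2  -0.63 -1.01 -2.66]
1 180 173 150 None
1 180 235 85 [-0.26  0.23 -0.86 -2.53 -0.31  1.17]
1 180 205 85 [-0.23  0.23 -1.   -2.75 -0.43  1.39]
1 180 173 85 None
1 180 140 85 None
1 190 173 150 None
1 190 235 85 None
1 190 205 85 [ 0.    0.17 -0.71 -1.97 -0.13  0.53]
1 190 173 85 [-0
[... 578 characters left out ...]
0 None
-1 180 235 85 [-0.26  0.23 -0.86 -2.53 -0.31 -1.97]
-1 180 205 85 [-0.23  0.23 -1.   -2.75 -0.43 -1.75]
-1 180 173 85 None
-1 180 140 85 None
-1 190 173 150 None
-1 190 235 85 None
-1 190 205 85 [ 0.    0.17 -0.71 -1.97 -0.13 -2.61]
-1 190 173 85 [-0.1   0.21 -0.86 -2.44 -0.29 -2.05]
-1 190 140 85 [-0.04  0.27 -0.91 -2.74 -0.37 -1.79]
-1 200 173 150 [ 0.1   0.1  -0.8  -1.92 -0.18 -2.6 ]
-1 200 235 85 None
-1 200 205 85 None
-1 200 173 85 None
-1 200 140 85 None
-1 215 173 150 [ 0.18  0.12 -0.73 -1.5  -0.29 -2.89]
-1 215 235 85 [-0.02  0.24 -0.56 -1.29 -0.43 -2.96]
-1 215 205 85 [ 0.05  0.2  -0.61 -1.35 -0.38 -2.95]
-1 215 173 85 [ 0.18  0.19 -0.62 -1.39 -0.29 -3.  ]
-1 215 140 85 None
```

```bash
python3 - <<'E'
from h import *
for t in(43,36):
 for s in(1,-1):
  for az in(140,150,160,210):
    for a,r,z in((173,150,70),(205,85,46),(173,85,46),(140,85,46)):
      q=bot.solve_ik(cp(a,r,z),cori(t,az,s));print(t,s,az,a,r,None if q is None else np.array(q))
E
```

```text
43 1 140 173 150 None
43 1 140 205 85 None
43 1 140 173 85 None
43 1 140 140 85 [ 0.94  0.41 -1.    1.33 -0.78  1.8 ]
43 1 150 173 150 None
43 1 150 205 85 None
43 1 150 173 85 None
43 1 150 140 85 None
43 1 160 173 150 None
43 1 160 205 85 None
43 1 160 173 85 None
43 1 160 140 85 None
43 1 210 173 150 None
43 1 210 205 85 [ 0.08  0.19 -0.63 -1.4  -0.3   0.15]
43 1 210 173 85 [ 0.22  0.18 -0.64 -1.44 -0.21  0.09]
43 1 210 140 85 [ 0.39  0.21 -0.59 -1.36 -0.09 -0.11]
43 -1 140 173 150 None
43 -1 140 205 85 None
43 -1 140 173 85 None
43 -1 140 140 85 [ 0.94  0.41 -1.    1.33 -0.78 -1.34]
43 -1 150 173 150 None
43 -1 150 205 85 None
43 -1 150 173 85 None
43 -1 150 140 85 None
43 -1 160 173 150 None
43 -1 160 205 85 None
43 -1 160 173 85 None
43 -1 160 140 85 None
43 -1 210 173 150 None
43 -1 210 205 85 [ 0.08  0.19 -0.63 -1.4  -0.3  -2.99]
43 -1 210 173 85 None
43 -1 210 140 85 [ 0.39  0.21 -0.59 -1.36 -0.09  3.03]
36 1 140 173 150 None
36 1 140 205 85 None
36 1 140 173 85 None
36 1 140 140 85 [ 0.91  0.37 -0.97  1.23 -0.67  1.95]
36 1 150 173 150 None
36 1 150 205 85 None
36 1 150 173 85 None
36 1 150 140 85 None
36 1 160 173 150 None
36 1 160 205 85 None
36 1 160 173 85 None
36 1 160 140 85 None
36 1 210 173 150 None
36 1 210 205 85 None
36 1 210 173 85 None
36 1 210 140 85 None
36 -1 140 173 150 None
36 -1 140 205 85 None
36 -1 140 173 85 None
36 -1 140 140 85 [ 0.91  0.37 -0.97  1.23 -0.67 -1.19]
36 -1 150 173 150 None
36 -1 150 205 85 None
36 -1 150 173 85 None
36 -1 150 140 85 None
36 -1 160 173 150 None
36 -1 160 205 85 None
36 -1 160 173 85 None
36 -1 160 140 85 None
36 -1 210 173 150 None
36 -1 210 205 85 None
36 -1 210 173 85 None
36 -1 210 140 85 None
```

```bash
cat > clr.py <<'E'
from h import *
YC=-7
def box(x,y,z,n=12):
    g=np.array([[a,b,c] for a in np.linspace(*x,n) for b in np.linspace(*y,n) for c in np.linspace(*z,n)])
    k=sum(np.isclose(g[:,i],lim) for i,l in enumerate((x,y,z)) for lim in l)>0
    return g[k]
BODY=np.r_[box((-39,39),(-96.5,96.5),(-200,-66),14), box((-50,50),(-50,50),(-420,-200),8)]
CAM=box((39,100),(-25,25),(-180,-135),4)
ob={}
th=np.radians(np.arange(0,360,1.5))
G=lambda r,a,z:np.c_[C[0]+r*np.cos(a),C[1]+r*np.sin(a),z+0*a]
ob['hoop']=(G(125,th,200.),3); ob['hoop70']=(G(70,th,200.),3)
ob['rad']=(np.vstack([G(r,np.radians(YC+np.arange(0,360,5)),200.) for r in np.arange(20,125,5)]),3)
ob['post']=(np.vstack([G(122,np.radians(YC+np.array([25.,70,115])),z) for z in np.arange(20,200,4.)]),5)
def fb(x,y,z):
    return np.array([F+E_*a+N*b+Z*c for a,b,c in box(x,y,z,12)])
ob['fence']=(fb((-100,100),(0,6),(0,90)),0); ob['board']=(np.r_[fb((-92,78),(-12,0),(0,150)),fb((-92,78),(-26,0),(0,30))],0)
from scipy.spatial import cKDTree
TR={k:(cKDTree(v[0]),v[1]) for k,v in ob.items()}
def clear(p,q,cam=True):
    M=Rn.from_quat(q).as_matrix(); P=np.r_[BODY,CAM] if cam else BODY
    W=P@M.T+p; r={k:t.query(W)[0].min()-d for k,(t,d) in TR.items()}
    r['floor']=W[:,2].min();return r
E
cat > srch.py <<'E'
from clr import *
for t in(38,42,45):
 for az in(195,200,205,210,215,222):
  for a in(235,220,205,190,173,155,145):
    p=cp(a,86,46);q=cori(t,az,1);j=bot.solve_ik(p,q)
    if j is None: continue
    c=clear(p,q);k=min(c,key=c.get)
    if c[k]>2: print(t,az,a,np.array(j),k,round(c[k],1))
E
python3 srch.py
```

```text
38 210 235 [ 0.23  0.2  -0.61 -0.98 -0.22 -0.37] fence 2.3
38 210 205 [ 0.4   0.16 -0.69 -0.91 -0.1  -0.57] board 4.3
38 215 205 [ 0.28  0.18 -0.63 -1.01 -0.24 -0.31] board 2.2
38 215 190 [ 0.37  0.17 -0.65 -0.98 -0.18 -0.41] board 15.1
38 215 173 [ 0.49  0.17 -0.68 -0.9  -0.09 -0.58] hoop 4.8
38 222 190 [ 0.25  0.19 -0.6  -1.04 -0.34 -0.17] board 7.7
42 200 220 [ 0.24  0.17 -0.65 -1.29 -0.08 -0.2 ] fence 2.9
42 205 220 [ 0.14  0.18 -0.63 -1.32 -0.2  -0.04] board 2.3
42 205 205 [ 0.2   0.17 -0.65 -1.34 -0.16 -0.06] fence 12.4
42 205 190 [ 0.29  0.16 -0.66 -1.33 -0.1  -0.14] fence 29.5
42 210 205 [ 0.14  0.18 -0.63 -1.32 -0.26  0.03] board 5.6
42 210 190 [ 0.21  0.17 -0.64 -1.33 -0.21 -0.  ] board 25.6
42 210 173 [ 0.3   0.17 -0.64 -1.32 -0.15 -0.09] hoop 19.5
42 210 155 [ 0.42  0.19 -0.63 -1.25 -0.07 -0.25] hoop 5.8
42 215 205 [ 0.09  0.19 -0.61 -1.29 -0.35  0.1 ] board 2.9
42 215 190 [ 0.16  0.19 -0.62 -1.31 -0.31  0.07] board 15.4
42 215 173 [ 0.24  0.19 -0.62 -1.31 -0.26  0.02] hoop 16.1
42 222 220 [-0.    0.24 -0.55 -1.21 -0.5   0.19] fence 2.5
42 222 205 [ 0.04  0.22 -0.58 -1.24
[... 1391 characters left out ...]
 155 [ 0.15  0.21 -0.64 -1.66 -0.27  0.37] hoop 13.8
45 210 145 [ 0.18  0.22 -0.62 -1.67 -0.24  0.35] hoop 4.7
45 215 235 [-0.09  0.25 -0.57 -1.38 -0.49  0.33] board 2.0
45 215 205 [-0.04  0.22 -0.62 -1.45 -0.44  0.36] board 3.6
45 215 190 [ 0.01  0.21 -0.64 -1.49 -0.41  0.36] board 15.5
45 215 173 [ 0.08  0.21 -0.64 -1.53 -0.37  0.36] hoop 24.0
45 215 155 [ 0.14  0.22 -0.62 -1.56 -0.32  0.33] hoop 9.3
45 222 235 [-0.12  0.28 -0.53 -1.3  -0.58  0.35] board 2.3
45 222 205 [-0.06  0.24 -0.59 -1.36 -0.54  0.37] board 2.8
45 222 190 [-0.01  0.23 -0.6  -1.39 -0.51  0.37] board 4.0
45 222 173 [ 0.05  0.23 -0.6  -1.42 -0.47  0.35] board 18.5
45 222 155 [ 0.12  0.24 -0.59 -1.44 -0.42  0.32] hoop 3.9
```

```bash
python3 - <<'E'
from h import *
q=bori(30)
bot.move_gripper(70)
bot.move_ptp(bp(-7,-133,180),q)
bot.line_to(bp(-7,-133,10),200)
s=bot.read_state();print(s['t'],s['tcp_pos'],bp(-7,-133,10),np.array(s['contact_force']))
bot.line_to(bp(-7,-100,10),80)
f0=np.array(bot.read_state()['contact_force'])
for d in range(-90,-45,10):
    bot.line_to(bp(-7,d,10),50);s=bot.read_state();print(d,s['t'],np.array(s['contact_force']))
wshot('w2');cv2.imwrite('pics/side2.png',bot.camera('side')[:,:,::-1])
E
```

```text
4.9083 [ 543.27 -161.36   11.24] [ 542.35 -161.3    10.  ] [ 0.42 -0.14  0.8 ]
-90 5.825 [-0.35  0.47  0.58]
-80 6.175 [ 0.32 -0.51 -0.17]
-70 6.525 [-0.47 -0.4   0.6 ]
-60 6.875 [ 0.26 -1.09  0.34]
-50 7.225 [-0.71 -0.47  0.11]
```

View pics/side2.png

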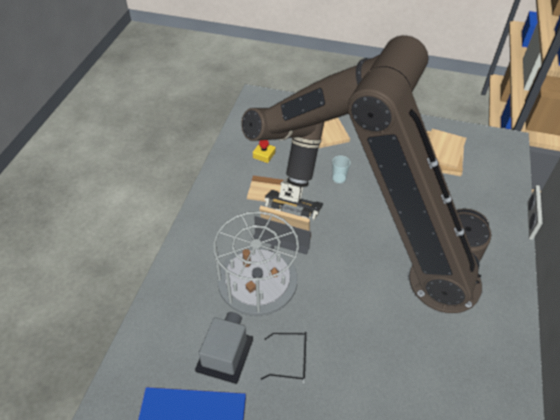

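The board is coming up in front of the gripper at (285,212), with low forces and the beaker at (340,168) untouched. I'll finish the push in small steps and watch the force.

```bash
python3 - <<'E'
from h import *
for d in list(np.arange(-46,-38,4))+list(np.arange(-37,-27,1.)):
    bot.line_to(bp(-7,d,10),30);s=bot.read_state();f=np.array(s['contact_force']);print(d,round(s['t'],2),f,round(N@f,1),round(N@(np.array(s['tcp_pos'])-F),1))
    if N@f<-7: break
cv2.imwrite('pics/top3.png',bot.camera('top')[:,:,::-1]);im=cv2.imread('pics/top3.png');crop(im,220,150,130,120,5,'t3.png')
cv2.imwrite('pics/side3.png',bot.camera('side')[:,:,::-1]);im=cv2.imread('pics/side3.png');crop(im,220,160,130,110,5,'s3.png')
E
```

```text
-46 7.61 [-0.69  0.72  0.23] 0.7 -45.9
-42 7.89 [0.22 0.3  0.78] 0.3 -41.8
-37.0 8.21 [-0.32  0.33 -0.24] 0.3 -36.7
-36.0 8.46 [-0.19 -0.63  0.07] -0.6 -36.0
-35.0 8.71 [ 0.58  0.14 -0.3 ] 0.2 -35.0
-34.0 8.96 [ 0.28 -0.11  0.51] -0.1 -33.9
-33.0 9.21 [-0.55 -1.35 -0.52] -1.4 -33.0
-32.0 9.46 [-1.17 -5.31 -1.33] -5.4 -32.5
-31.0 9.71 [-1.07 -8.02  0.03] -8.1 -32.4
```

View pics/t3.png

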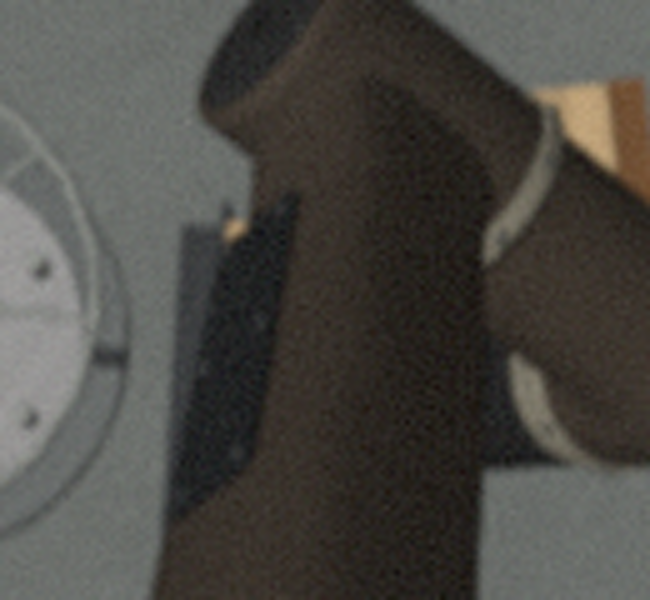

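View pics/s3.png

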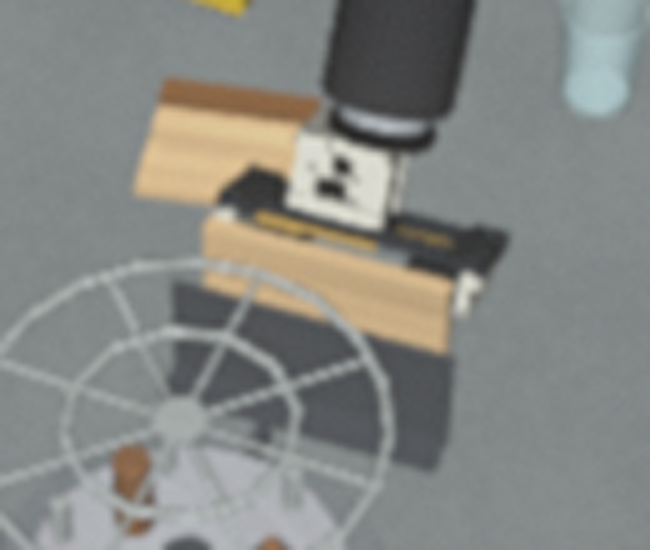

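The push met a firm stop within 2 mm of where the sizes predict, and the board stands upright above the fence at crop (325,280). I back off and verify.

```bash
python3 - <<'E'
from h import *
bot.line_to(bp(-7,-60,10),100)
bot.line_to(bp(-7,-150,120),250)
bot.move_ptp([480,60,300],[1,0,0,0])
s=wshot('w4');print(s['t'])
for n in('side','top'):cv2.imwrite(f'pics/{n}4.png',bot.camera(n)[:,:,::-1])
crop(cv2.imread('pics/side4.png'),220,160,130,110,5,'s4.png')
E
```

```text
12.1583
```

View pics/w4.png

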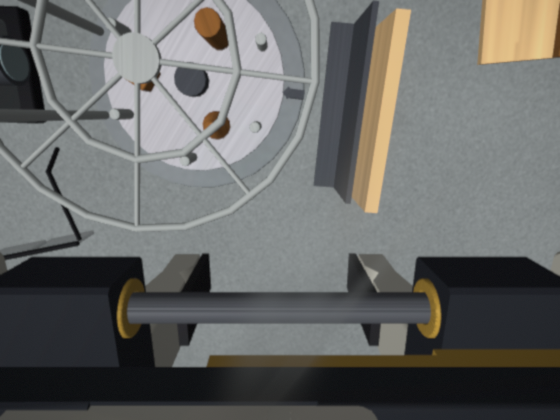

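View pics/s4.png

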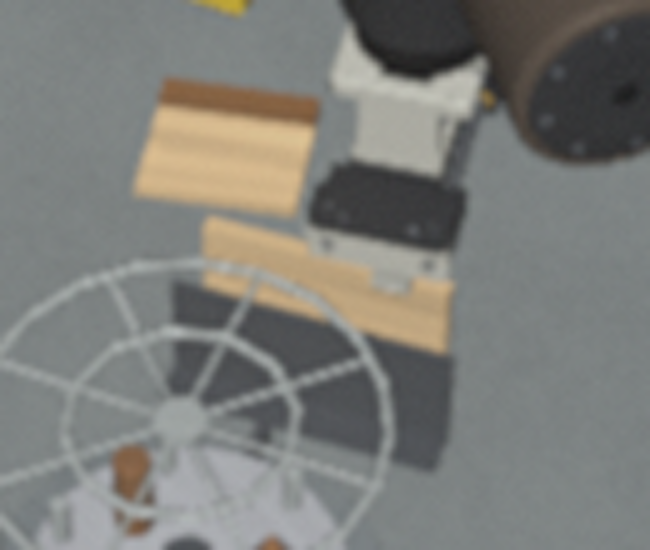

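The board stands upright with its top edge from (405,10) to (372,212). I'll check the numbers, refine the disc and pointer angles from this view, and plan the peg approach.

```bash
python3 - <<'E'
from h import *
crop(cv2.imread('pics/w4.png'),80,0,240,190,3.3,'w4a.png')
for u,v in((410,11),(380,212),(397,10),(365,210)):
    p=wz('w4',u,v,150)-F;print(E_@p,N@p)
from clr import *
q=cori(45,198);zt=Rn.from_quat(q).as_matrix()[:,2]
for a in(175,207):
  for b in(0,60,120,180):
    p=cp(a,86,46)-zt*b;j=bot.solve_ik(p,q);c=clear(p,q);k=min(c,key=c.get);print(a,b,p,None if j is None else np.array(j),k,c[k])
E
```

```text
76.65237125370687 -11.865933318517516
-91.43323566181314 -14.472691349739392
76.5892582563094 -1.3462244519125852
-90.5274813066665 -0.0794373339784959
175 0 [507.33 164.5   46.  ] [-0.03  0.2  -0.75 -2.06 -0.28  0.76] hoop 34.643802371267384
175 60 [466.98 151.38  88.43] None hoop 34.84164769089877
175 120 [426.63 138.27 130.85] None hoop 55.37457215970083
175 180 [386.28 125.16 173.28] None hoop 108.24086016296411
207 0 [516.37 117.96  46.  ] [-0.05  0.19 -0.7  -1.83 -0.26  0.53] fence 13.616819677864713
207 60 [476.02 104.85  88.43] None board 21.8468823265566
207 120 [435.67  91.74 130.85] None board 53.63182651108485
207 180 [395.32  78.63 173.28] None board 110.7584996268047
```

View pics/w4a.png

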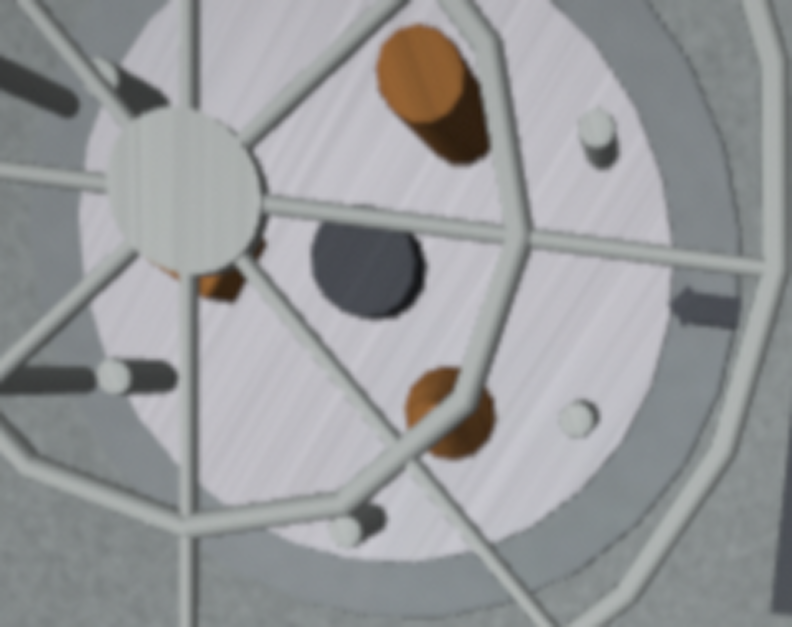

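```bash
python3 - <<'E'
from clr import *
A=lambda x,y,z:wz('w4',80+(x+.5)/3.3-.5,(y+.5)/3.3-.5,z)
def circ(P):
    s=np.linalg.lstsq(np.c_[2*P,np.ones(len(P))],(P**2).sum(1),rcond=None)[0];return s[:2],np.sqrt(s[2]+s[:2]@s[:2])
P=np.array([A(x,y,74) for x,y in((598,128),(578,418),(113,376),(348,527),(105,72))])[:,:2]
c,R=circ(P);print(P,c,R);h=A(366,262,56)[:2];print('hub',h)
for cc in (c,h,C[:2]):
  a=np.degrees(np.arctan2(*(P-cc).T[::-1]));print(np.mod(a,60))
  for n,p in(('tall',A(420,73,104)),('ptr',A(705,308,38)),('guard',A(185,190,200))):d=p[:2]-cc;print(n,p,np.degrees(np.arctan2(d[1],d[0])),np.hypot(*d))
for a in (175,207):
 az=198;o=np.array([np.cos(np.radians(az)),np.sin(np.radians(az)),0])
 for b in(0,15,30,45,60,80):
  for z in(46,70,95):
   r=[]
   for t in(0,8,15,22,30,36,40,45):
    p=cp(a,86,z)+o*b;q=cori(t,az);j=bot.solve_ik(p,q);cl=clear(p,q);k=min(cl,key=cl.get)
    r.append('--' if j is None else f'{k[:2]}{cl[k]:.0f}')
   print(a,b,z,r)
E
```

```text
[[629.73  76.7 ]
 [542.82  84.76]
 [556.41 237.1 ]
 [506.97 163.92]
 [645.43 227.08]] [593.64 156.75] 87.7604652871694
hub [592.81 155.78]
[54.27 54.78 54.86 55.27 53.64]
tall [638.05 125.21 104.  ] -35.382161618196015 54.47108260614335
ptr [579.12  41.54  38.  ] -97.1841152720076 116.12121406612391
guard [593.88 158.02 200.  ] 79.57569017488821 1.290266620588928
[55.03 54.85 54.12 54.58 53.58]
tall [638.05 125.21 104.  ] -34.04713988127155 54.598272532998536
ptr [579.12  41.54  38.  ] -96.83547172108923 115.05535559256688
guard [593.88 158.02 200.  ] 64.65195527945896 2.4797628040531023
[54.58 55.21 54.55 55.4  53.2 ]
tall [638.05 125.21 104.  ] -35.20942637296865 55.14148918036529
ptr [579.12  41.54  38.  ] -96.85442272786345 116.29329116413898
guard [593.88 158.02 200.  ] 49.24185201265935 1.341922427796743
175 0 46 ['ho1', 'ho-1', 'ra-1', '--', '--', '--', '--', 'ho35']
175 0 70 ['ra-1', 'ra-1', 'ra-1', '--', '--', '--', '--', '--']
175 0 95 ['ra-1', 'ho-2', 'ho-1', '--', '--', '--', '--', '--']
175 15 46 ['ho2', 'ho-1', 'ra-2', '--', '--', '--', '--', 'ho45']
175 15 70 ['ho-1', 
[... 1351 characters left out ...]
-1', 'ra-1', 'ra1', '--', '--', '--', '--', 'fe15']
207 30 95 ['ra-1', 'ra1', 'ra-1', '--', '--', '--', '--', '--']
207 45 46 ['ra2', 'ho-1', 'ho3', '--', '--', '--', '--', 'fe13']
207 45 70 ['ra-1', 'ra-1', 'ho1', '--', '--', '--', '--', 'fe21']
207 45 95 ['ra-1', 'ho1', 'ra-1', '--', '--', '--', '--', '--']
207 60 46 ['ho2', 'ho-0', '--', '--', '--', '--', '--', 'fe17']
207 60 70 ['ho-1', 'ho-1', 'ho11', '--', '--', '--', '--', 'bo22']
207 60 95 ['ho-1', 'ho1', 'ho5', '--', '--', '--', '--', '--']
207 80 46 ['ho2', 'ho19', '--', '--', '--', '--', '--', 'bo24']
207 80 70 ['ho-1', 'ho16', 'bo22', '--', '--', '--', '--', 'bo24']
207 80 95 ['ho-0', 'ho12', 'bo24', '--', '--', '--', '--', '--']
```

```bash
python3 - <<'E'
from clr import *
for az in(205,215,225,240,260):
 for x,y in((430,140),(430,100),(400,100),(450,60)):
  r=[]
  for z in(46,80,120,160,220):
   p=np.array([x,y,z]);q=cori(45,az);j=bot.solve_ik(p,q);cl=clear(p,q);k=min(cl,key=cl.get)
   r.append('--' if j is None else f'{k[:2]}{cl[k]:.0f} {np.round(j,1)}')
  print(az,x,y,r)
E
```

```text
205 430 140 ['fe58 [-0.1  0.1 -0.8 -1.8 -0.4  0.6]', '--', '--', '--', '--']
205 430 100 ['fe29 [-0.2  0.1 -0.8 -1.7 -0.4  0.5]', 'bo31 [ 0.2 -0.  -0.8 -1.3 -0.2 -0.1]', '--', '--', '--']
205 400 100 ['fe51 [-0.2  0.1 -0.9 -1.7 -0.4  0.6]', '--', '--', '--', '--']
205 450 60 ['bo3 [-0.2  0.1 -0.8 -1.6 -0.5  0.5]', 'bo4 [-0.  -0.  -0.8 -1.3 -0.3  0.1]', '--', '--', '--']
215 430 140 ['fe48 [-0.1  0.1 -0.8 -1.6 -0.5  0.5]', 'fe50 [ 0.2 -0.  -0.8 -1.3 -0.3  0.1]', '--', '--', '--']
215 430 100 ['fe16 [-0.2  0.1 -0.8 -1.5 -0.5  0.5]', 'bo25 [-0.   0.  -0.8 -1.3 -0.4  0.2]', 'bo30 [ 0.3 -0.1 -0.8 -1.  -0.3 -0.4]', '--', '--']
215 400 100 ['fe40 [-0.2  0.1 -0.8 -1.5 -0.5  0.5]', 'bo43 [-0.  -0.  -0.8 -1.3 -0.4  0.2]', '--', '--', '--']
215 450 60 ['bo2 [-0.3  0.2 -0.7 -1.4 -0.6  0.5]', 'bo1 [-0.1  0.1 -0.7 -1.3 -0.5  0.2]', 'bo17 [-0.  -0.1 -0.7 -1.1 -0.5 -0.1]', 'bo45 [ 0.1 -0.2 -0.7 -0.9 -0.4 -0.4]', 'bo95 [ 0.4 -0.3 -0.8 -0.5 -0.4 -1. ]']
225 430 140 ['fe35 [-0.1  0.2 -0.7 -1.4 -0.6  0.5]', 'fe39 [ 0.   0.  -0.7 -1.3 -0.5  0.2]', 'ho19 [ 0.2 -0.1 -0.7 -1.1 -0.5 -0.1]', 'ho37 [ 0.4 -0.2 
[... 1684 characters left out ...]
   0.1 -0.4 -0.9 -1.1  0.3]', 'ho37 [ 0.   0.  -0.4 -0.9 -1.2  0.2]']
260 430 100 ['fe6 [-0.1  0.4 -0.5 -1.  -1.   0.6]', 'bo7 [-0.1  0.3 -0.5 -1.  -1.   0.6]', 'ho-1 [-0.1  0.2 -0.4 -0.9 -1.1  0.5]', 'ho14 [-0.1  0.1 -0.4 -0.9 -1.1  0.4]', 'ho55 [-0.1  0.  -0.4 -0.8 -1.2  0.2]']
260 400 100 ['fe4 [-0.2  0.3 -0.5 -1.  -1.   0.7]', 'bo6 [-0.1  0.2 -0.5 -1.  -1.   0.6]', 'ho11 [-0.1  0.2 -0.5 -0.9 -1.1  0.5]', 'ho28 [-0.1  0.1 -0.5 -0.9 -1.1  0.4]', 'ho67 [-0.1 -0.  -0.4 -0.8 -1.2  0.2]']
260 450 60 ['fe1 [-0.2  0.4 -0.4 -0.9 -1.1  0.7]', 'bo2 [-0.2  0.3 -0.4 -0.9 -1.1  0.6]', 'bo3 [-0.2  0.3 -0.4 -0.9 -1.2  0.5]', 'bo29 [-0.2  0.2 -0.4 -0.9 -1.2  0.4]', 'ho75 [-0.2  0.1 -0.3 -0.8 -1.3  0.3]']
```

```bash
cat > path.py <<'E'
from clr import *
from scipy.spatial.transform import Slerp
AZ=198
o=np.array([np.cos(np.radians(AZ)),np.sin(np.radians(AZ)),0])
Q=cori(45,AZ)
def at(a,b=0,z=46): return cp(a,87,z)+o*b
def chk(p0,q0,p1,q1,n=9):
    sl=Slerp([0,1],Rn.from_quat([q0,q1]));last=None
    for s in np.linspace(0,1,n):
        p=p0+(p1-p0)*s;q=sl(s).as_quat();j=bot.solve_ik(p,q);c=clear(p,q);k=min(c,key=c.get)
        print('  ',np.round(p),'NONE' if j is None else np.round(j,2),k,round(c[k],1))
W0=(np.array([400,105,220.]),cori(45,240));W1=(np.array([400,105,120.]),cori(45,230));W2=(np.array([415,130,60.]),cori(45,212))
E
python3 - <<'E'
from path import *
seq=[W0,W1,W2,(at(175,70),Q),(at(175),Q)]
for a,b in zip(seq,seq[1:]): print('seg');chk(*a,*b,5)
print('exit');chk(at(147),Q,at(147,50),Q,4);print('shift');chk(at(147,50),Q,at(207,50),Q,5);print('in');chk(at(207,50),Q,at(207),Q,3)
print('final exit');chk(at(173),Q,at(173,70),Q,3)
E
```

```text
seg
   [400. 105. 220.] [-0.   -0.19 -0.56 -0.86 -0.95 -0.09] hoop 92.6
   [400. 105. 195.] [ 0.   -0.17 -0.6  -0.89 -0.87 -0.07] board 70.4
   [400. 105. 170.] [ 0.   -0.15 -0.64 -0.93 -0.8  -0.03] board 51.2
   [400. 105. 145.] [-0.01 -0.11 -0.68 -0.99 -0.74  0.03] board 40.0
   [400. 105. 120.] [-0.03 -0.07 -0.71 -1.07 -0.69  0.11] board 37.7
seg
   [400. 105. 120.] [-0.03 -0.07 -0.71 -1.07 -0.69  0.11] board 37.7
   [404. 111. 105.] [ 0.01 -0.06 -0.74 -1.13 -0.58  0.1 ] board 42.7
   [408. 118.  90.] [ 0.04 -0.04 -0.77 -1.22 -0.49  0.12] board 48.4
   [411. 124.  75.] [ 0.05 -0.01 -0.79 -1.34 -0.42  0.19] fence 50.9
   [415. 130.  60.] [ 0.01  0.03 -0.8  -1.5  -0.38  0.34] fence 53.8
seg
   [415. 130.  60.] [ 0.01  0.03 -0.8  -1.5  -0.38  0.34] fence 53.8
   [421. 133.  56.] [ 0.01  0.05 -0.81 -1.6  -0.34  0.39] fence 55.4
   [427. 136.  53.] [-0.02  0.06 -0.82 -1.71 -0.32  0.48] fence 57.3
   [434. 140.  50.] [-0.07  0.09 -0.84 -1.85 -0.32  0.62] fence 59.7
   [440. 143.  46.] [-0.14  0.12 -0.88 -2.03 -0.35  0.82] fence 62.2
seg
   [440. 143.  46.] [-0.14  0.12 -0.88 -2.03 -0.35
[... 643 characters left out ...]
   [471. 167.  46.] [-0.09  0.17 -0.84 -2.14 -0.33  0.89] hoop 58.1
   [470. 145.  46.] [-0.1   0.15 -0.82 -2.02 -0.32  0.77] fence 53.7
   [469. 124.  46.] [-0.11  0.14 -0.81 -1.92 -0.32  0.68] fence 33.5
   [468. 102.  46.] [-0.14  0.13 -0.8  -1.83 -0.33  0.61] fence 13.9
in
   [468. 102.  46.] [-0.14  0.13 -0.8  -1.83 -0.33  0.61] fence 13.9
   [492. 110.  46.] [-0.1   0.16 -0.75 -1.84 -0.3   0.58] fence 13.4
   [515. 118.  46.] [-0.05  0.19 -0.7  -1.83 -0.27  0.53] fence 13.3
final exit
   [507. 168.  46.] [-0.03  0.2  -0.76 -2.08 -0.28  0.78] hoop 34.4
   [473. 157.  46.] [-0.09  0.16 -0.83 -2.08 -0.32  0.82] hoop 59.0
   [440. 146.  46.] [-0.14  0.12 -0.89 -2.05 -0.35  0.83] fence 64.8
```

```bash
python3 - <<'E'
from path import *
bot.move_gripper(34)
bot.move_ptp(*W0)
bot.line_to(W1[0],200,W1[1]);bot.line_to(W2[0],120,W2[1]);bot.line_to(at(175,70),80,Q)
bot.line_to(at(175,35),100)
s=wshot('w5');print(s['t'],s['tcp_pos'],at(175,35),np.array(s['contact_force']))
for n in('side','top'):cv2.imwrite(f'pics/{n}5.png',bot.camera(n)[:,:,::-1])
crop(cv2.imread('pics/side5.png'),205,200,130,120,5,'s5.png');crop(cv2.imread('pics/top5.png'),140,150,160,120,5,'t5.png')
E
```

```text
16.8167 [472.71 154.2   45.76] [473.04 153.77  46.  ] [-0.55  0.18  0.62]
```

View pics/w5.png

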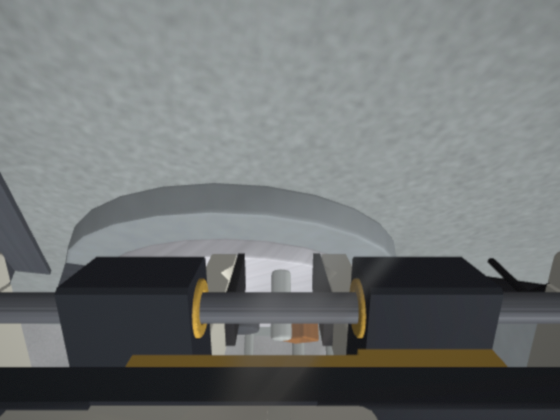

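View pics/s5.png

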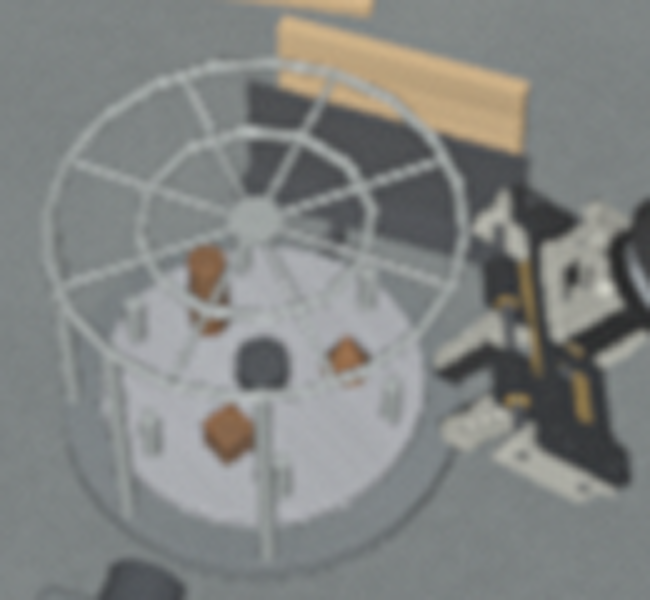

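The peg at (281,300) in the wrist view lies centred between the open fingers, and the body is outside and below the hoop. I enter, close loosely to 18 mm, and turn the disc along the arc.

```bash
python3 - <<'E'
from path import *
bot.line_to(at(175),80);print(np.array(bot.read_state()['contact_force']))
bot.move_gripper(18,5);s=bot.read_state();print(s['width'],np.array(s['contact_force']))
for a in range(170,144,-5):
    bot.line_to(at(a),60);s=bot.read_state();print(a,round(s['t'],2),np.array(s['contact_force']))
bot.move_gripper(34)
bot.line_to(at(145,50),120)
s=wshot('w6');print(s['t'])
for n in('side','top'):cv2.imwrite(f'pics/{n}6.png',bot.camera(n)[:,:,::-1])
crop(cv2.imread('pics/side6.png'),205,200,130,120,5,'s6.png');crop(cv2.imread('pics/top6.png'),140,150,160,120,5,'t6.png')
E
```

```text
[-0.35  0.05 -0.89]
18.18084057085349 [-0.58 -0.82  0.78]
170 18.38 [-0.42 -0.27 -0.05]
165 18.66 [-0.61  0.45  0.11]
160 18.93 [-1.16 -0.08 -0.32]
155 19.21 [0.   0.8  0.51]
150 19.48 [ 0.4  -0.97 -0.23]
145 19.76 [-0.98 -0.61  0.47]
20.875
```

View pics/s6.png

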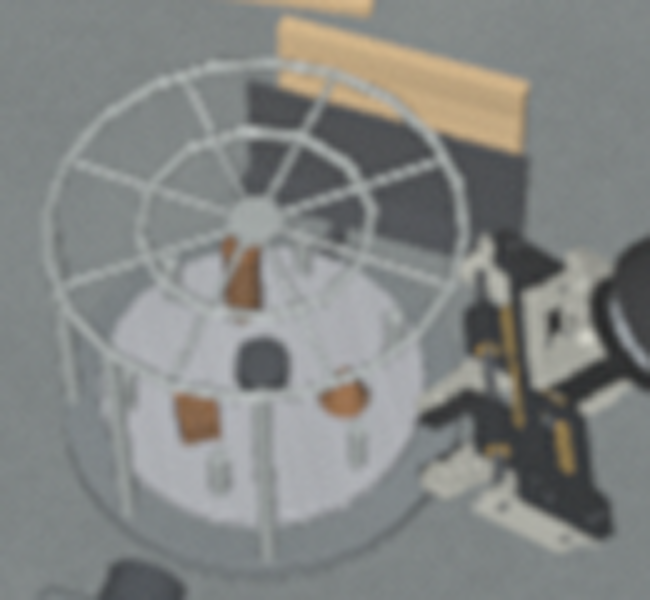

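View pics/t6.png

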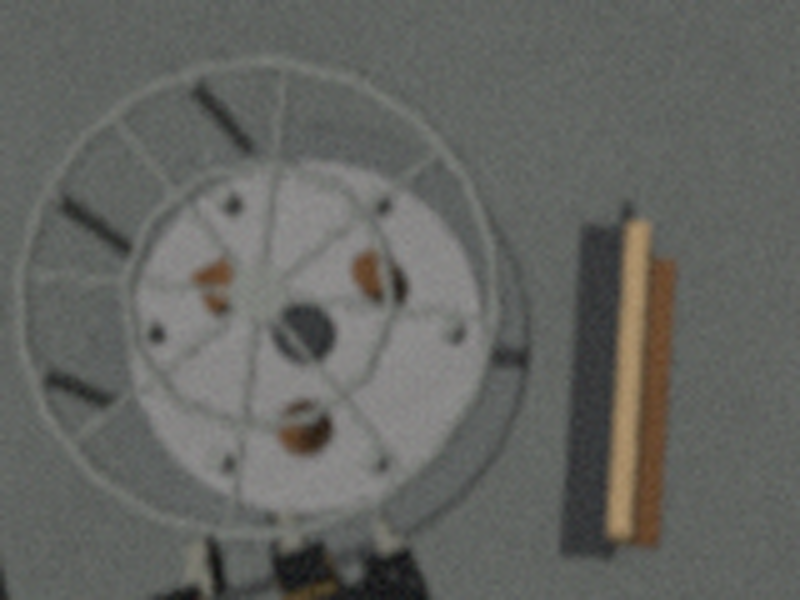

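The disc has turned clockwise, with pegs now at crop (235,205), (383,208), (455,333), (378,462), (228,462) and (157,333). The screen still stands upright at (635,380). I'll measure the angle and do the second stroke.

```bash
cat > ang.py <<'E'
from h import *
def pegfit(img,u0,v0,pts,k=5,z=50):
    t=cv2.GaussianBlur(cv2.imread(img),(3,3),0).mean(2);Q=[]
    for x,y in pts:
        u,v=u0+(x+.5)/k-.5,v0+(y+.5)/k-.5;ui,vi=int(round(u)),int(round(v))
        yy,xx=np.mgrid[vi-3:vi+4,ui-3:ui+4];w=np.clip(120-t[vi-3:vi+4,ui-3:ui+4],0,60)*(np.hypot(xx-u,yy-v)<3)
        Q.append(((w*xx).sum()/w.sum(),(w*yy).sum()/w.sum()))
    P=np.array([onz('top',*q,z)[:2] for q in Q])
    s=np.linalg.lstsq(np.c_[2*P,np.ones(len(P))],(P**2).sum(1),rcond=None)[0];c=s[:2]
    a=np.degrees(np.arctan2(*(P-c).T[::-1]));print(img,c,np.sqrt(s[2]+c@c),np.mod(a,60),np.mean(np.mod(a,60)));return c,a
E
python3 - <<'E'
from ang import *
pegfit('pics/top6.png',140,150,[(235,205),(383,208),(455,333),(378,462),(228,462),(157,333)])
pegfit('pics/top0.png',135,150,[(322,178),(440,253),(428,393),(300,455),(180,377),(196,233)],4.7)
E
```

```text
pics/top6.png [591.04 159.05] 87.51183362046235 [29.11 29.11 29.17 30.23 29.48 28.87] 29.329497249309252
pics/top0.png [590.68 159.41] 87.72415102351563 [54.85 54.64 55.08 55.34 54.36 54.02] 54.712318769258054
```

```bash
python3 - <<'E'
from path import *
bot.move_gripper(38)
bot.line_to(at(209,50),150)
s=bot.read_state();print(s['t'],np.array(s['contact_force']));wshot('w7')
bot.line_to(at(209),80);print(np.array(bot.read_state()['contact_force']))
bot.move_gripper(15,5);s=bot.read_state();print(s['width'],np.array(s['contact_force']))
for a in (205,200,195,190,185,180,175,172.5):
    bot.line_to(at(a),60);s=bot.read_state()
print(a,round(s['t'],2),np.array(s['contact_force']))
for n in('side','top'):cv2.imwrite(f'pics/{n}7.png',bot.camera(n)[:,:,::-1])
crop(cv2.imread('pics/side7.png'),205,200,130,120,5,'s7.png');crop(cv2.imread('pics/top7.png'),140,150,160,120,5,'t7.png')
E
```

```text
22.1417 [-0.56  0.51 -0.52]
[-0.68 -0.67 -0.57]
15.376240111878204 [ 0.08 -0.73  0.36]
172.5 25.76 [ 0.01  0.6  -1.47]
```

View pics/t7.png

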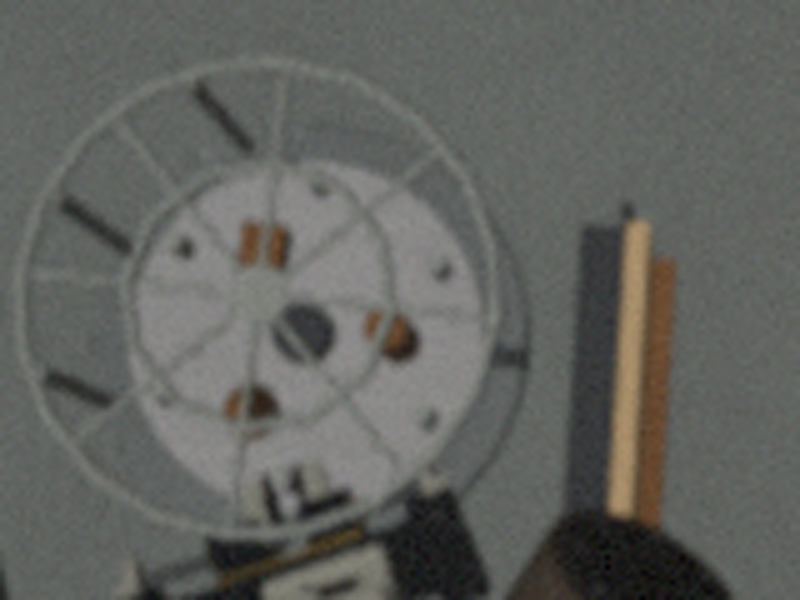

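View pics/s7.png

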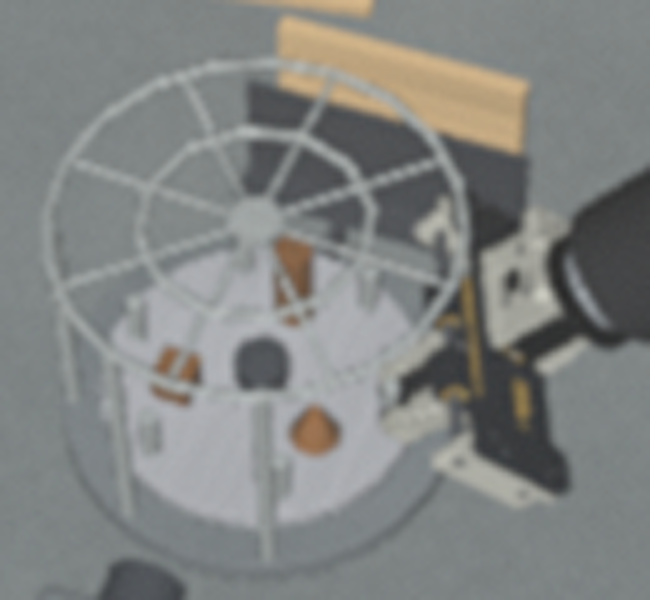

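Pegs now show at crop (320,187), (443,268), (432,418) and (185,247), and the tall sample at (393,335) is nearly on the pointer's line at (512,357).

```bash
python3 - <<'E'
from ang import *
c,a=pegfit('pics/top7.png',140,150,[(320,187),(443,268),(432,418),(185,247)])
# with known centre
t=cv2.GaussianBlur(cv2.imread('pics/top7.png'),(3,3),0).mean(2)
for x,y in[(320,187),(443,268),(432,418),(185,247)]:
    u,v=140+(x+.5)/5-.5,150+(y+.5)/5-.5;p=onz('top',u,v,50)[:2]-[590.9,159.2];print(np.mod(np.degrees(np.arctan2(p[1],p[0])),60),np.hypot(*p))
s=bot.read_state();p=np.array(s['tcp_pos'])-C;print(np.degrees(np.arctan2(p[1],p[0])),np.hypot(*p[:2]))
E
```

```text
pics/top7.png [589.81 159.42] 88.46260393079308 [54.25 54.17 54.78 53.08] 54.07035609540351
54.51291285820105 87.2746390374358
55.07202147051565 88.44213901886407
55.54364960707851 88.6959842523263
53.205124093564706 88.21860715972947
172.61470671903894 86.98434517803362
```

```bash
python3 - <<'E'
from path import *
bot.line_to(at(171.2),30);bot.pause(0.2)
bot.move_gripper(34)
bot.line_to(at(171.2,70),120)
bot.line_to(W2[0],100,W2[1]);bot.line_to(W1[0],120,W1[1]);bot.line_to(W0[0],200,W0[1])
bot.move_ptp([480,60,300],[1,0,0,0])
s=wshot('w8');print(s['t'])
for n in('side','top'):cv2.imwrite(f'pics/{n}8.png',bot.camera(n)[:,:,::-1])
crop(cv2.imread('pics/w8.png'),80,0,240,190,3.3,'w8a.png');crop(cv2.imread('pics/top8.png'),140,150,160,120,5,'t8.png')
E
```

```text
30.8833
```

View pics/w8a.png

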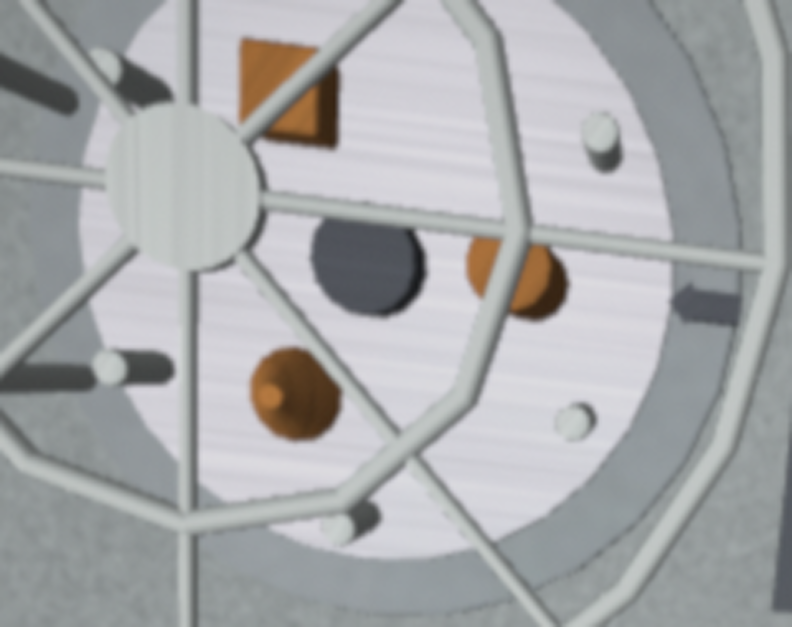

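View pics/top8.png

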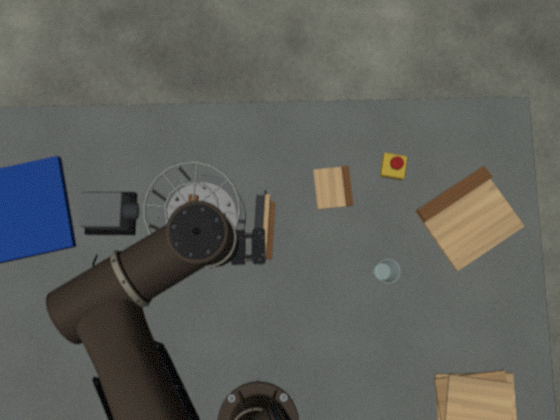

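```bash
python3 - <<'E'
from h import *
def f(n,pts,ptr,tall):
    A=lambda x,y,z:wz(n,80+(x+.5)/3.3-.5,(y+.5)/3.3-.5,z)
    P=np.array([A(x,y,74) for x,y in pts])[:,:2]
    s=np.linalg.lstsq(np.c_[2*P,np.ones(len(P))],(P**2).sum(1),rcond=None)[0];c=s[:2]
    a=np.degrees(np.arctan2(*(P-c).T[::-1]));m=np.mod(a,60);print(n,c,np.sqrt(s[2]+c@c),m,m.mean(),'sample',m.mean()-150)
    for nm,(x,y,z) in(('tip',(*ptr,38)),('tall',(*tall,104))):
        d=A(x,y,z)[:2]-c;print(nm,np.degrees(np.arctan2(d[1],d[0])),np.hypot(*d))
f('w4',((598,128),(578,418),(113,376),(348,527),(105,72)),(705,308),(420,73))
f('w8',((601,131),(574,420),(110,367),(338,526),(106,67)),(705,306),(508,264))
f('w8',((601,131),(574,420),(110,367),(338,526),(106,67)),(738,308),(508,264))
f('w8',((601,131),(574,420),(110,367),(338,526),(106,67)),(675,302),(508,264))
crop(cv2.imread('pics/w8.png'),210,30,120,120,5,'w8b.png')
E
```

```text
w4 [593.64 156.75] 87.7604652871694 [54.27 54.78 54.86 55.27 53.64] 54.563433097640385 sample -95.43656690235962
tip -97.1841152720076 116.12121406612391
tall -35.382161618196015 54.47108260614335
w8 [593.37 156.74] 87.69608485379759 [53.12 53.54 53.29 52.97 52.99] 53.182346262180104 sample -96.8176537378199
tip -97.22133930596094 115.88136169862901
tall -96.76761319873788 54.649289418977986
w8 [593.37 156.74] 87.69608485379759 [53.12 53.54 53.29 52.97 52.99] 53.182346262180104 sample -96.8176537378199
tip -96.8739794636677 127.52456278132368
tall -96.76761319873788 54.649289418977986
w8 [593.37 156.74] 87.69608485379759 [53.12 53.54 53.29 52.97 52.99] 53.182346262180104 sample -96.8176537378199
tip -97.21274459755682 105.2154426650782
tall -96.76761319873788 54.649289418977986
```

View pics/w8b.png

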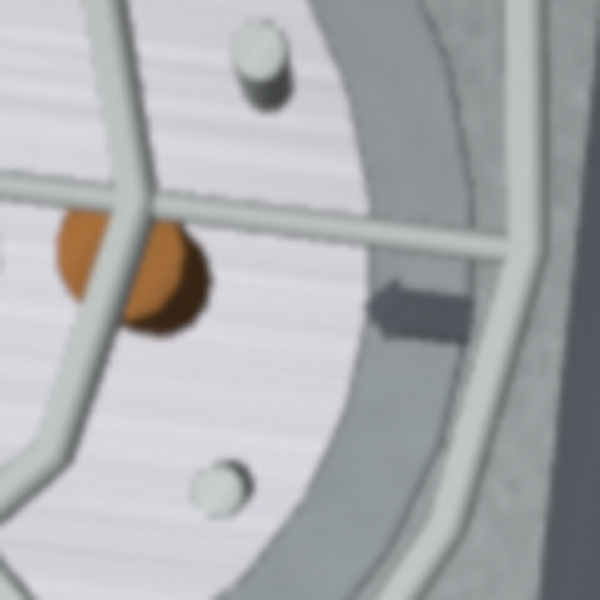

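The tall sample is at -96.8° and the pointer at -97.1°, so it is within half a degree. Last, I compare the goggles, beaker and board against the earlier views from the same poses.

```bash
python3 - <<'E'
from h import *
a,b=cv2.imread('pics/w4.png'),cv2.imread('pics/w8.png')
print('goggles diff',np.abs(a[140:250,0:110].astype(int)-b[140:250,0:110]).mean(),'board',np.abs(a[0:215,320:420].astype(int)-b[0:215,320:420]).mean())
a,b=cv2.imread('pics/top0.png'),cv2.imread('pics/top8.png')
print('beaker',np.abs(a[255:290,370:405].astype(int)-b[255:290,370:405]).mean())
a,b=cv2.imread('pics/side0.png'),cv2.imread('pics/side8.png')
print('bk side',np.abs(a[150:190,325:355].astype(int)-b[150:190,325:355]).mean())
for u,v in((410,10),(380,211)):
    p=wz('w8',u,v,150)-F;print(E_@p,N@p)
cv2.imwrite('pics/cmp.png',np.hstack([cv2.imread('pics/w4.png')[130:255,:280],cv2.imread('pics/w8.png')[130:255,:280]]))
s=bot.read_state();print(s['t'],np.array(s['contact_force']))
E
```

```text
goggles diff 14.374462809917356 board 12.717333333333332
beaker 8.976054421768707
bk side 67.86166666666666
76.18354727626051 -11.545776214462931
-91.29412477167409 -13.97578476816844
31.0333 [-0.81 -1.29  0.07]
```

View pics/cmp.png

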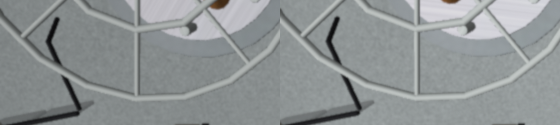

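View pics/side8.png

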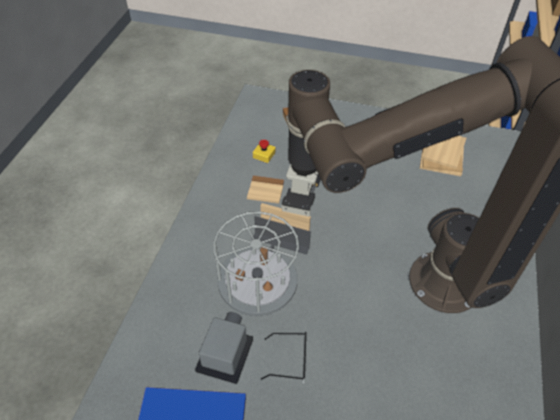

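The goggles are unchanged in the side view at (287,356) and in the wrist comparison. The beaker is unchanged in the top view at (387,271); the arm hides it from the side camera. The screen is upright and the arm touches nothing, so I hand the job in.

```bash
python3 - <<'E'
from plant import bot
bot.close_job()
E
```

```text
the job is handed in; nothing more can be done
```

The screen stands upright against the fence and the tall sample stands at the pointer. The job was handed in at about 31 s; I had no verdict back.

- **Screen:** I pushed its foot in with the leaned fingertips until it met a firm stop at about 8 N. The last wrist view puts its top edge within 2 mm of where an upright board should be.
- **Carousel:** I turned the disc clockwise about 61° in two strokes, each with a peg loosely held between the fingers. I then nudged it about 1.3° further and let go. In the last wrist view the pegs give -96.8° for the tall sample, and the sample itself measures -96.8°. The pointer is at -96.9° to -97.2°, so they agree within about half a degree.
- **Beaker and goggles:** both look unmoved. At the end I could check the beaker only in the top view, because the arm hid it from the side camera. That is also why my numeric side-view comparison of it disagreed (a difference of 68, against 9 in the top view).
- **Forces:** every force I read after contact stayed near 8 N or below. The arm was clear of everything, with the gripper open, when I handed in.

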